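# Shut the red tap in the herb planter's covered tap box

## Task

The herb planter on the desk is watered enough: slide the grey cover of its tap box all the way aside, over the closed half of the box, and then push the red-handled tap fully shut (a clockwise quarter turn, until its handle lies square across its pipe). Do it by pushing from one side with the fingertips, taking nothing between the fingers; leave the cover open and the blue tap set as it is. Do not shift, tip or lift the other things on the desk, and finish with the hand clear.

Things in the scene. Friction and masses are not known exactly. Their poses are not given: they have to be found in the camera images.
- planter: White tabletop herb planter, fixed; place and yaw differ each time. Origin: on the desk under the centre of its tap box, 140 mm in own x by 420 in y by 78 high. Metal guide lips 4 mm wide rise to 86 mm along both long edges (x = +-68 mm). The +y half is closed pump housing (top at 78 mm). A low tray of seedlings follows behind, x = 70 to 181 mm, 60 mm high, leaves to about 80 mm.
- tap_bay (a point): Centre of the open-topped tap bay in the -y half of the tap box, at rim height (78 mm above the desk), x = 0, y = -100 mm of the planter, axes parallel to it. The bay is 130 mm in x by 210 mm in y inside, walls 5 mm. In it are the two taps; their copper pipes and brass nuts reach no higher than 45 mm above the desk (valve necks, under the handle hubs, 56 mm).
- cover (a joint): Grey sliding cover over the tap bay, 130 mm in x by 210 in y by 5 thick, top face 84 mm above the desk. Value in m: 0 = bay wholly covered, 0.200 = at its stop, fully aside over the pump housing. It slides along the planter's +y with about 2 N of rubbing (no spring), stays where left and cannot be lifted off. Starts 0 to 20 mm open.
- thumb_stop (a point): Black thumb stop on the cover: centre of its upright pushing face, which looks to the planter's -y; axes parallel to the planter's. The face is 100 mm wide in x and 16 mm high, 84 to 100 mm above the desk (point at 92 mm); a ramp falls away behind it, 37 mm in all. With the cover shut the point is at x = 0, y = -150 mm of the planter; it moves with the cover.
- red_handle (a joint): The marked tap: red handle with a white band. Value in rad: 0 = open (handle along its pipe, pointing to the planter's -x), 1.571 = shut against its stop (pointing to the planter's +y); it grows clockwise seen from above. Starts 0 to 0.35. Rubbing torque about 0.1 N m, no spring, stays where left.
- red_grip (a point): Point on the red handle 36 mm out from its stem axis, halfway up. Own axes turn with the handle: -x points outwards along it, z up. The handle is 14 mm wide, 12 mm high (56 to 68 mm above the desk) and ends 50 mm from the stem axis. The red tap may be on either side of the blue one.
- red_stem (a point): Stem axis of the red tap, at the handle's mid height (62 mm above the desk). Stems are at x = +20 mm, y = -148 or y = -60 mm of the planter. Axes parallel to the planter's.
- blue_handle (a joint): The other tap, plain blue handle of the same size and motion as the red one. Starts 0 to 0.2 (open) and is to stay as it is.
- blue_grip (a point): Point on the blue handle 36 mm out from its stem axis, halfway up; axes as for the red one.
- pencil_cup: Terracotta cup full of pens, loose, 80 mm across, 90 mm high, pens to 145 mm. Origin: centre of its underside.
- stapler: Silver aluminium stapler, loose, 145 x 36 mm, 56 mm high. Origin: centre of its underside, long side along its x.
- tape_dispenser: Steel tape dispenser, loose, 150 x 58 mm, 91 mm high. Origin: centre of its underside, long side along its x.
- paperweight: Green glass paperweight with a flat foot, loose, 68 mm across, 56 mm high. Origin: centre of its underside.
Mind the look-alikes: they are no part of the job. Of the things like the tape_dispenser, leave any that is turquoise; of the rest the smaller one is meant.

How it is judged:
On the way, in this order (a step that is already met when the one before it is completed fails the run):
1. the cover is slid all the way aside (value of joint cover above 0.185 m and value of joint red_handle below 0.6 rad), for 0.2 s.
2. the red tap is pushed shut (value of joint red_handle above 1.49 rad and value of joint cover above 0.18 m), for 0.2 s.
At the end, for the whole second after the job is handed in: The cover stands within 20 mm of fully aside, the red handle within about 5 degrees of its shut stop, the blue handle open and within 12 mm of where it was, and cup, stapler, tape dispenser and paperweight stand upright within 30 mm of their places (value of joint cover above 0.18 m and value of joint red_handle above 1.48 rad and value of joint blue_handle below 0.6 rad and distance of blue_grip from where it was at the start of the episode below 0.012 m and distance of each of pencil_cup, stapler, tape_dispenser, paperweight from where it was at the start of the episode below 0.03 m and angle between each of pencil_cup, stapler, tape_dispenser, paperweight's own z axis and vertical below 0.2 rad); the robot touches nothing.
It fails at once if the blue tap is turned (its handle moves more than 15 mm) (distance of blue_grip from where it was at the start of the episode above 0.015 m).
It fails at once if a bystander (cup, stapler, tape dispenser, paperweight) is shifted more than 40 mm, lifted or tipped over (distance of any of pencil_cup, stapler, tape_dispenser, paperweight from where it was at the start of the episode above 0.04 m or height (world z) of any of pencil_cup, stapler, tape_dispenser, paperweight above 0.015 m or angle between any of pencil_cup, stapler, tape_dispenser, paperweight's own z axis and vertical above 0.35 rad).
It fails at once if the red handle is taken between the fingers instead of being pushed (x of the grasp point in the frame of red_grip between -0.018 and 0.022 m and y of the grasp point in the frame of red_grip between -0.006 and 0.006 m and z of the grasp point in the frame of red_grip below 0.013 m).
It fails at once if the cover's thumb stop is taken between the fingers instead of being pushed (x of the grasp point in the frame of thumb_stop between -0.05 and 0.05 m and y of the grasp point in the frame of thumb_stop between 0.002 and 0.03 m and z of the grasp point in the frame of thumb_stop below 0.008 m).
It also fails if it takes over 51 s, if anything falls off the work surface, if the arm or the gripper's body presses on something with over 40 N, if the wrist force passes 120 N, or if a joint passes its speed limit or range.

## Robot

A 6-joint arm with a two-finger parallel gripper is mounted at the origin on the work surface. World frame = base frame: x ahead of the robot, y to its left, z up, the work surface at z = 0. Lengths are in m, angles in rad, forces in N, time in s.
With the tool pointing down it reaches from about 0.375 to 0.975 m from the base axis. Payload 3.8 kg.
Tool frame: the origin (TCP) lies midway between the tips of the shut fingers; the grasp point (between the pads) lies 19 mm behind it; x points along the fingers, y is the direction in which the jaws open and shut, and the axes are right-handed (so a half turn about x gives the same grasp; the last joint's range is limited). The gripper opens to 85 mm and grips with 20 to 120 N. Pads are 22 mm wide; open, the fingers measure 114 mm over their backs; the gripper's body (76 mm by 85 mm) begins 54 mm behind the grasp point. The pads swing forward as they close: fully open they stand 13 mm farther back than shut.
Start: joints at [1.243, 0.264, 1.604, -0, 1.274, -0.037], TCP at [0.194, 0.647, 0.231] pointing down, gripper open.
Joint ranges: [-2.63, 2.63], [-0.94, 2.18], [0.31, 2.57], [-1.31, 4.45], [0, 2.66], [-2.55, 2.55]. Speed limits (rad/s): [2.57, 2.57, 3.14, 3.14, 3.14, 3.14].

## Interface

Orientations are given as a rotation vector (axis times angle).
In Python, from workcell import read_state, read_camera, get_calibration, finish_job gives the robot as it stands. The module is installed in compiled form; this text tells all that it offers.
- The arm moves only by the shell command python3 -m creep 'ROWS' [FORCE]. ROWS is JSON, a list of rows, each a list of 3 entries, a list of its own where there are three numbers: the closure in counts, from 0 (fully open) to 255 (shut), then the shift along the world's x, y, z in mm, then the turn about the world's z in rad. In form: [[hand, [tx, ty, tz], spin], ...]. A call has exactly 8 rows; each row shifts and turns the commanded pose from where the row before left it; what a row does not reach is not made up. A row lasts 1/12 s, in which the tool goes at most 41.7 mm and 7.16 degrees, less where a joint would pass 70% of its speed; a pose out of reach is approached as far as the arm can. A call is refused whole if a number of a shift passes 41.7 or a number of a turn 0.125, either way. A call with a gripper value outside its range is refused whole. The fingers move at their own pace and stop on an object; FORCE is the grip in N (left out, the last holds). Time passes only in rows, so rows that do not move let the fingers close, or fill a call up. It gives the time, the measured TCP pose, the force and the opening at its end, in the units of the state.
- read_state(): the state, without advancing time (a new reading comes with each control period).
- read_camera(name): name is "scene" or "top" or "wrist"; returns (picture, depth): 384x512x3 uint8, blue, green, red; 384x512 float32, m along the optical axis (not along the pixel's ray), 0 where there is no reading.
- get_calibration(name): a dict with "K" (3x3 intrinsics, pixels), "eye" and "orientation" of the camera in the world. Camera axes: x right, y down, z forward; pixel columns grow to the right and rows downward; lengths in m; the calibration is good to about 2 mm. A picture is of the moment at which its call begins: read the wrist's pose just before it. get_calibration takes no time and is no camera call; for the wrist camera it gives the pose at the moment of the call.
- finish_job(): hands the job in, once; it reports no verdict.
The state is a dict: "time": time; "q": joint angles; "joint_vel": joint speeds; "joint_torque": joint torques, N m; "tool_pos": TCP position; "tcp_rot": TCP orientation; "wrist_force": force on the tool from outside, world axes, zero at the start; "torque": the same for the moment, N m; "width": opening from 0.0 (shut) to 1.0 (fully open).
Only numpy, scipy, OpenCV 4.12 (cv2) and the standard library are available. Lean on these libraries where they do the work, as an engineer would, in place of code of your own. Each camera call takes 0.05 s, during which the arm holds its last target.

## Working session

There is one attempt and no reset: what is moved stays moved. The work goes in short steps, Python scripts to look and compute and a shell command to move; the robot and the scene stay as the last step left them, time stands still between calls to the robot, and variables do not carry over. Pictures are saved under pics/ and viewed, and the job is handed in when it is done.

```bash
mkdir -p pics; python3 - <<'E'
from workcell import *
import cv2,numpy as np,pickle
s=read_state();print(s)
for n in("scene","top"):
    p,d=read_camera(n);c=get_calibration(n);cv2.imwrite(f"pics/{n}0.png",p);np.savez(f"{n}0.npz",p=p,d=d,**{k:np.array(c[k]) for k in c});print(n,c)
E
```

```text
{'time': 0.0, 'q': array([ 1.24312060e+00,  2.64758929e-01,  1.60537794e+00,  5.15198196e-07,
        1.27367354e+00, -3.68932057e-02]), 'joint_vel': array([-0.00102624, -0.00036298,  0.00081454,  0.00066727,  0.00141494,
       -0.00071416]), 'joint_torque': array([ 2.09431499e-03, -5.15112233e+01, -3.67317581e+01,  9.82926440e-05,
        1.29420016e-02,  1.05218166e-05]), 'tool_pos': array([0.19328792, 0.64597839, 0.22995599]), 'tcp_rot': array([ 0.22652934,  1.55912202, -0.22996523]), 'wrist_force': array([-0.60125656,  0.59385954,  0.26551583]), 'torque': array([-0.00120585, -0.03177301, -0.03100238]), 'width': 1.0015950551186947}
scene {'K': array([[380.06806208,   0.        , 257.66534432],
       [  0.        , 380.06806208, 196.83332524],
       [  0.        ,   0.        ,   1.        ]]), 'eye': array([ 1.32214998, -0.14379099,  1.1160287 ]), 'orientation': array([-1.86595906, -1.72458101,  0.65284125])}
top {'K': array([[469.50334467,   0.        , 262.15457889],
       [  0.        , 469.50334467, 190.25401934],
       [  0.        ,   0.        ,   1.        ]]), 'eye': array([ 0.18696001, -0.08208901,  1.45914326]), 'orientation': array([-2.10524134,  2.15332817, -0.15344357])}
```

View pics/scene0.png

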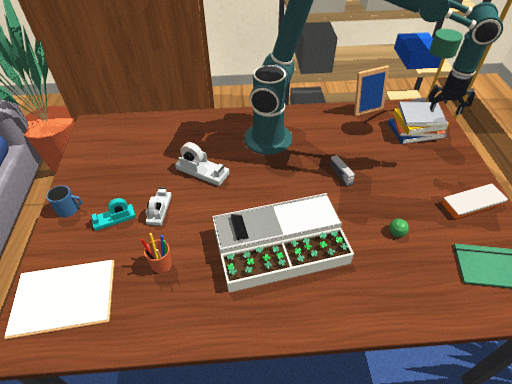

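View pics/top0.png

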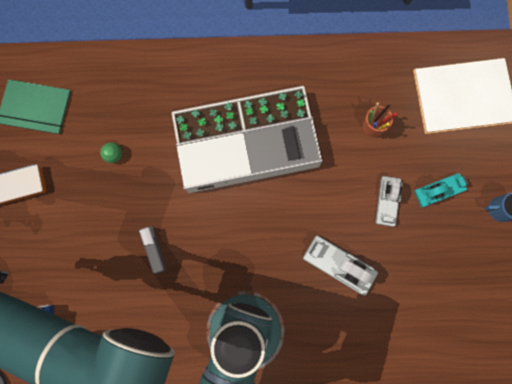

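The top view shows the tap box at roughly (177–320, 120–190) px, with the grey cover on the right and the thumb stop near (291,143). The seedlings are on the upper side, so planter +x is up in the image and +y is left. The bystanders are the cup at (380,119), tape dispenser at (390,201), stapler at (152,250) and paperweight at (111,153).

```bash
cat > h.py <<'E'
import numpy as np,cv2
from scipy.spatial.transform import Rotation as R
def load(n):
    z=np.load(n);return z['p'],z['d'],z['K'],z['eye'],R.from_rotvec(z['orientation']).as_matrix()
def cloud(d,K,e,Rm):
    v,u=np.mgrid[:d.shape[0],:d.shape[1]]
    c=np.stack([(u-K[0,2])/K[0,0]*d,(v-K[1,2])/K[1,1]*d,d],-1)
    return c@Rm.T+e
def onplane(u,v,z,K,e,Rm):
    r=Rm@np.array([(u-K[0,2])/K[0,0],(v-K[1,2])/K[1,1],1]);return e+r*(z-e[2])/r[2]
def proj(P,K,e,Rm):
    c=(np.asarray(P)-e)@Rm;return c[:,:2]/c[:,2:]*K[0,0]+K[:2,2]
E
python3 - <<'E'
from h import *
p,d,K,e,Rm=load('top0.npz')
P=cloud(d,K,e,Rm)
cv2.imwrite('pics/top0c.png',cv2.resize(p[75:205,160:335],None,fx=4.5,fy=4.5,interpolation=cv2.INTER_CUBIC))
z=P[...,2]
m=np.zeros(z.shape,bool);m[75:205,160:335]=1
hsv=cv2.cvtColor(p,cv2.COLOR_BGR2HSV)
# tap box tops
b=m&(z>.07)&(z<.115)&(hsv[...,1]<60)
lab,n=None,None
k,lab,st,c=cv2.connectedComponentsWithStats(b.astype(np.uint8))
i=1+np.argmax(st[1:,4]);b=lab==i
print(st[i],np.median(z[b]))
rect=cv2.minAreaRect((P[b][:,:2]*1000).astype(np.float32));print(rect,cv2.boxPoints(rect))
t=m&(z>.092)&(z<.11)&(hsv[...,2]<70);print(t.sum(),P[t].mean(0),cv2.minAreaRect((P[t][:,:2]*1000).astype(np.float32)))
for u,v in[(380,119),(390,201),(152,250),(111,153),(230,150),(265,150)]:print(u,v,P[v,u])
E
```

```text
[ 177  117  145   73 6390] 0.080342191469149
((527.6914672851562, -22.157196044921875), (143.58963012695312, 421.38128662109375), 9.969597816467285) [[ 420.50482  172.92245]
 [ 493.45673 -242.09589]
 [ 634.8781  -217.23685]
 [ 561.9262   197.7815 ]]
202 [ 0.55220496 -0.15815114  0.09660375] ((549.8549194335938, -152.6644744873047), (98.09906005859375, 32.49782180786133), 9.793400764465332)
380 119 [ 0.64449985 -0.44044849  0.00872332]
390 201 [ 0.37804305 -0.45184986  0.02165369]
152 250 [0.2432415  0.27361481 0.04962794]
111 153 [0.54498511 0.40659265 0.04887689]
230 150 [0.53899708 0.03480192 0.07248142]
265 150 [ 0.53338443 -0.07162445  0.08384663]
```

View pics/top0c.png

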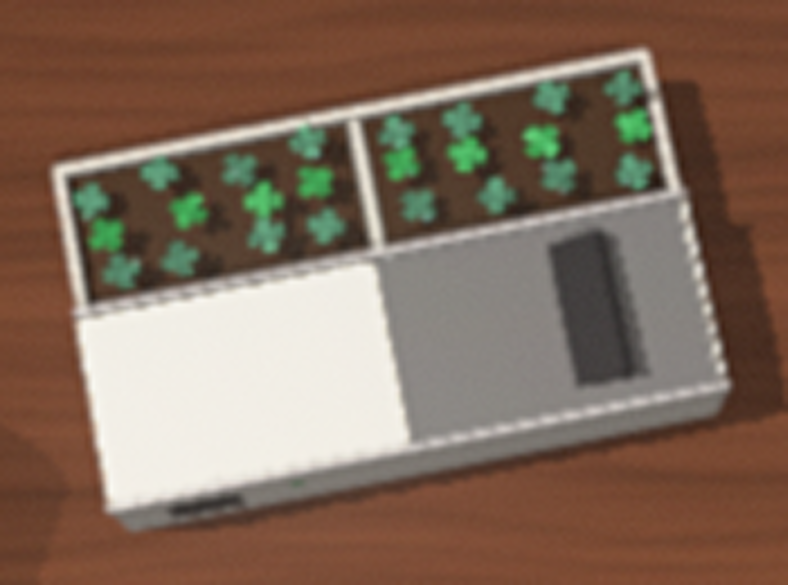

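```bash
python3 - <<'E'
from h import *
from scipy.optimize import least_squares
p,d,K,e,Rm=load('top0.npz')
# lip corners px, crop/4.5
px=np.array([[75,315],[105,510],[728,385],[685,190]])/4.5-0.39+[160,75]
loc=np.array([[70,210,86],[-70,210,86],[-70,-210,86],[70,-210,86]])/1000
def mod(x):
    c,s=np.cos(x[2]),np.sin(x[2]);A=np.array([[c,-s,0],[s,c,0],[0,0,1]])
    return proj(loc@A.T+[x[0],x[1],0],K,e,Rm)
f=least_squares(lambda x:(mod(x)-px).ravel(),[.528,-.022,.174]);print(f.x,f.fun.round(2))
c,s=np.cos(f.x[2]),np.sin(f.x[2])
T=lambda x,y:(f.x[0]+c*x-s*y,f.x[1]+s*x+c*y)
for q in[(0,-.15),(0,-.2),(0,-.19),(.02,-.148),(.02,-.06)]:print(q,np.round(T(*q),4))
from workcell import read_state
print(R.from_rotvec(read_state()['tcp_rot']).as_matrix().round(3))
for u in[(590/4.5,230/4.5),(625/4.5,375/4.5)]:pass
for u,v in[(600,232),(630,376)]:print(onplane(u/4.5+159.6,v/4.5+74.6,.1,K,e,Rm))
E
```

```text
[ 0.52743679 -0.02103868  0.17803979] [-0.65 -0.83  0.59  0.59  0.28  0.5  -0.23 -0.3 ]
(0, -0.15) [ 0.554  -0.1687]
(0, -0.2) [ 0.5629 -0.2179]
(0, -0.19) [ 0.5611 -0.208 ]
(0.02, -0.148) [ 0.5733 -0.1632]
(0.02, -0.06) [ 0.5577 -0.0765]
[[-0.001  0.287  0.958]
 [-0.002  0.958 -0.287]
 [-1.    -0.002 -0.   ]]
[ 0.60052879 -0.15702785  0.1       ]
[ 0.50185668 -0.1736471   0.1       ]
```

```bash
python3 -m creep '[[255,[25,-32,0],0.117],[255,[25,-32,0],0.117],[255,[25,-32,0],0.117],[255,[25,-32,0],0.117],[255,[25,-32,0],0],[255,[25,-32,0],0],[255,[25,-32,0],0],[255,[25,-32,0],0]]' 60
python3 -m creep '[[255,[11,-39,0],0],[255,[11,-39,0],0],[255,[11,-39,0],0],[255,[11,-39,0],0],[255,[11,-39,0],0],[255,[11,-39,0],0],[255,[11,-39,0],0],[255,[11,-39,0],0]]'
python3 -m creep '[[255,[11,-39,0],0],[255,[11,-39,0],0],[255,[11,-39,0],0],[255,[11,-39,0],0],[255,[11,-39,0],0],[255,[11,-39,0],0],[255,[11,-39,0],0],[255,[11,-39,0],0]]'
```

```text
time: 0.77
tool_pos: [0.394, 0.3887, 0.2308]
tcp_rot: [-0.14, 1.567, 0.139]
wrist_force: [0.1, 0.7, -0.5]
width: 0.005
time: 1.43
tool_pos: [0.4813, 0.0767, 0.231]
tcp_rot: [-0.139, 1.567, 0.139]
wrist_force: [0.6, 1.0, 0.4]
width: -0.0
time: 2.1
tool_pos: [0.5693, -0.2353, 0.2307]
tcp_rot: [-0.138, 1.567, 0.139]
wrist_force: [0.9, 0.6, 0.1]
width: -0.001
```

```bash
python3 -m creep '[[255,[0,0,-30],0],[255,[0,0,-30],0],[255,[0,0,-30],0],[255,[0,0,-25],0],[255,[0,0,-15],0],[255,[0,0,-9],0],[255,[0,0,0],0],[255,[0,0,0],0]]'
python3 - <<'E'
from workcell import *
import cv2
for n in("scene","top","wrist"):
    p,d=read_camera(n);cv2.imwrite(f"pics/{n}1.png",p)
    if n=="top":cv2.imwrite("pics/top1c.png",cv2.resize(p[75:205,160:335],None,fx=4,fy=4))
E
```

```text
time: 2.77
tool_pos: [0.5695, -0.2333, 0.0922]
tcp_rot: [-0.139, 1.567, 0.139]
wrist_force: [-0.1, -0.0, -0.3]
width: 0.001
```

View pics/scene1.png

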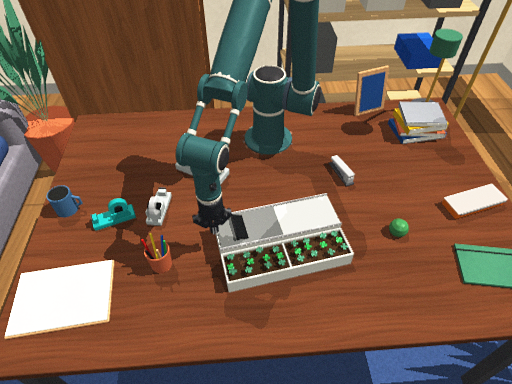

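View pics/wrist1.png

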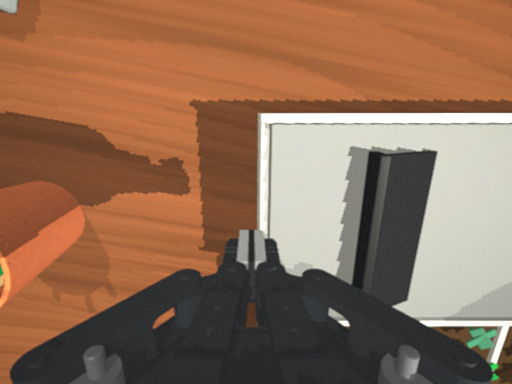

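The wrist picture shows the shut fingertips at about (252,240) px, just outside the box end. The thumb stop face is to their right at about (365,220) and nothing lies between them. Next I push along planter +y.

```bash
python3 -m creep '[[255,[-3.5,19.7,0],0],[255,[-3.5,19.7,0],0],[255,[-3.5,19.7,0],0],[255,[-3.5,19.7,0],0],[255,[-3.5,19.7,0],0],[255,[-3.5,19.7,0],0],[255,[-3.5,19.7,0],0],[255,[-3.5,19.7,0],0]]'
python3 -m creep '[[255,[-3.5,19.7,0],0],[255,[-3.5,19.7,0],0],[255,[-3.5,19.7,0],0],[255,[-1.8,9.8,0],0],[255,[-0.9,4.9,0],0],[255,[-0.5,3,0],0],[255,[0,0,0],0],[255,[0,0,0],0]]'
python3 - <<'E'
from workcell import *
import cv2
p,d=read_camera("top");cv2.imwrite("pics/top2c.png",cv2.resize(p[75:205,160:335],None,fx=4,fy=4))
E
```

```text
time: 3.58
tool_pos: [0.5425, -0.0759, 0.0941]
tcp_rot: [-0.141, 1.563, 0.137]
wrist_force: [0.1, -3.0, -0.1]
width: 0.001
time: 4.25
tool_pos: [0.5289, 0.0013, 0.0934]
tcp_rot: [-0.138, 1.564, 0.139]
wrist_force: [-0.7, 3.2, 6.8]
width: -0.002
```

View pics/top2c.png

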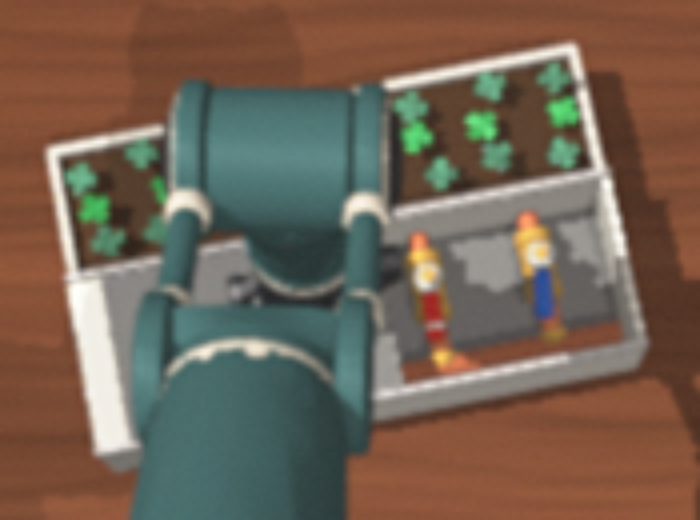

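The bay is opening. The red tap is the nearer one at crop (430,300), y=-60, and the blue is at (543,290), y=-148. The cover is not at its stop yet, as there is no opposing force, so I continue gently.

```bash
python3 -m creep '[[255,[-0.7,4,0],0],[255,[-0.7,4,0],0],[255,[-0.5,3,0],0],[255,[0,0,0],0],[255,[0,0,0],0],[255,[0,0,0],0],[255,[0,0,0],0],[255,[0,0,0],0]]'
```

```text
time: 4.97
tool_pos: [0.527, 0.0115, 0.0934]
tcp_rot: [-0.138, 1.565, 0.138]
wrist_force: [-0.7, -0.5, 6.6]
width: 0.0
```

```bash
python3 - <<'E'
from workcell import *
import cv2,numpy as np
p,d=read_camera("wrist");cv2.imwrite("pics/w3.png",p)
p,d=read_camera("scene");c=get_calibration("scene");np.savez("scene3.npz",p=p,d=d,**c)
cv2.imwrite("pics/s3.png",cv2.resize(p[150:300,190:370],None,fx=4,fy=4,interpolation=cv2.INTER_CUBIC))
E
```

```text
(no output)
```

View pics/w3.png

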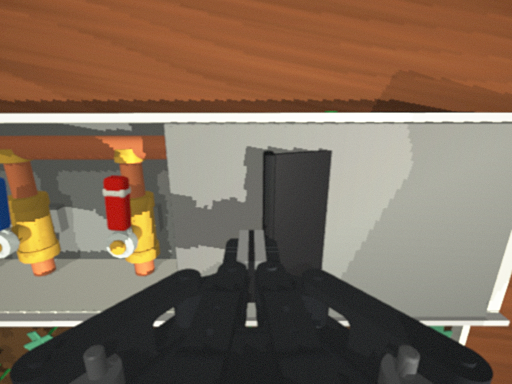

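View pics/s3.png

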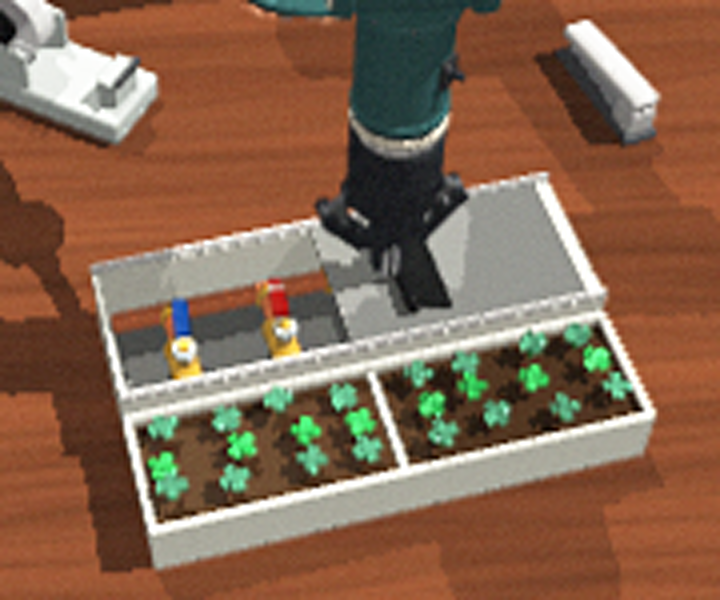

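```bash
python3 -m creep '[[255,[0,0,1],0],[255,[-0.7,4,0],0],[255,[-0.7,4,0],0],[255,[-0.7,4,0],0],[255,[-0.5,3,0],0],[255,[0,0,0],0],[255,[0,0,0],0],[255,[0,0,0],0]]'
python3 - <<'E'
from workcell import *
import cv2,numpy as np
p,d=read_camera("wrist");cv2.imwrite("pics/w4.png",p)
from h import *
c=get_calibration("wrist");K,e,Rm=c["K"],c["eye"],R.from_rotvec(c["orientation"]).as_matrix()
np.savez("w4.npz",p=p,d=d,**c);P=cloud(d,K,e,Rm)
O=np.array([.52744,-.02104,0]);a=.17804;A=np.array([[np.cos(a),-np.sin(a),0],[np.sin(a),np.cos(a),0],[0,0,1]])
L=(P-O)@A*1000
for r in (150,170,190): print([tuple(L[r,u].round().astype(int)) for u in range(100,340,12)])
E
```

```text
time: 5.73
tool_pos: [0.5248, 0.0217, 0.0936]
tcp_rot: [-0.149, 1.564, 0.133]
wrist_force: [3.2, -21.7, -0.1]
width: -0.003
[(np.int64(-42), np.int64(-69), np.int64(39)), (np.int64(-42), np.int64(-60), np.int64(39)), (np.int64(-42), np.int64(-51), np.int64(38)), (np.int64(-42), np.int64(-42), np.int64(39)), (np.int64(-42), np.int64(-34), np.int64(38)), (np.int64(-42), np.int64(-24), np.int64(40)), (np.int64(-48), np.int64(-2), np.int64(84)), (np.int64(-48), np.int64(5), np.int64(84)), (np.int64(-48), np.int64(12), np.int64(83)), (np.int64(-48), np.int64(18), np.int64(83)), (np.int64(-48), np.int64(25), np.int64(84)), (np.int64(-48), np.int64(32), np.int64(84)), (np.int64(-48), np.int64(39), np.int64(84)), (np.int64(-48), np.int64(46), np.int64(84)), (np.int64(-48), np.int64(52), np.int64(84)), (np.int64(-48), np.int64(59), np.int64(84)), (np.int64(-48), np.int64(66), np.int64(84)), (np.int64(-48), np.int64(73), np.int64(84)), (np.int64(-48), np.int64(80), np.int64(83)), (np.int64(-48), np.int64(86), np.int64(83))]
[(np.int64(-19), np.int64(-91), np.int64(6)), (np.int64(-27), np.int64
[... 1034 characters left out ...]
.int64(-50), np.int64(7)), (np.int64(-1), np.int64(-40), np.int64(6)), (np.int64(-24), np.int64(-4), np.int64(84)), (np.int64(-24), np.int64(3), np.int64(83)), (np.int64(-24), np.int64(10), np.int64(83)), (np.int64(-25), np.int64(18), np.int64(84)), (np.int64(-25), np.int64(25), np.int64(84)), (np.int64(-25), np.int64(32), np.int64(85)), (np.int64(-25), np.int64(39), np.int64(84)), (np.int64(-25), np.int64(46), np.int64(83)), (np.int64(-30), np.int64(52), np.int64(101)), (np.int64(-29), np.int64(59), np.int64(98)), (np.int64(-28), np.int64(66), np.int64(94)), (np.int64(-27), np.int64(72), np.int64(93)), (np.int64(-26), np.int64(80), np.int64(88)), (np.int64(-25), np.int64(89), np.int64(83))]
```

View pics/w4.png

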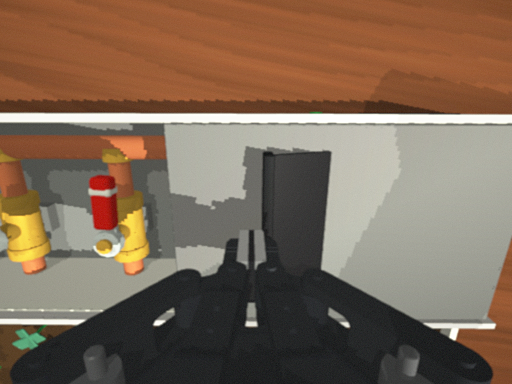

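The force was -21.7 N against the stop, and the depth data put the thumb face at y≈50 mm, so the cover is at about 0.200. Next I back off, rise, and move above the gap between the two handles.

```bash
python3 -m creep '[[255,[2.7,-14.8,0],0],[255,[0,0,15],0],[255,[0.5,-32,0],0],[255,[0.5,-32,0],0],[255,[0.5,-32,0],0],[255,[0.4,-33,0],0],[255,[0,0,0],0],[255,[0,0,0],0]]'
cat >> h.py <<'E'
O=np.array([.52744,-.02104,0]);a=.17804;A=np.array([[np.cos(a),-np.sin(a),0],[np.sin(a),np.cos(a),0],[0,0,1]])
E
python3 - <<'E'
from workcell import *
from h import *
p,d=read_camera("wrist");cv2.imwrite("pics/w5.png",p)
p,d=read_camera("scene");cv2.imwrite("pics/s5.png",cv2.resize(p[150:300,190:370],None,fx=4,fy=4,interpolation=cv2.INTER_CUBIC))
print((read_state()['tool_pos']-O)@A)
E
```

```text
time: 6.45
tool_pos: [0.5274, -0.1175, 0.1077]
tcp_rot: [-0.136, 1.568, 0.137]
wrist_force: [-0.6, 1.0, 0.3]
width: 0.002
[-0.01690762 -0.09329323  0.10761283]
```

View pics/w5.png

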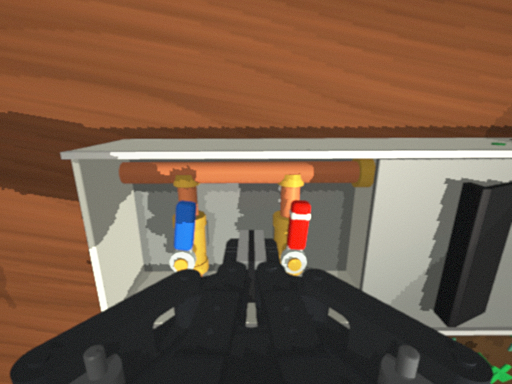

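View pics/s5.png

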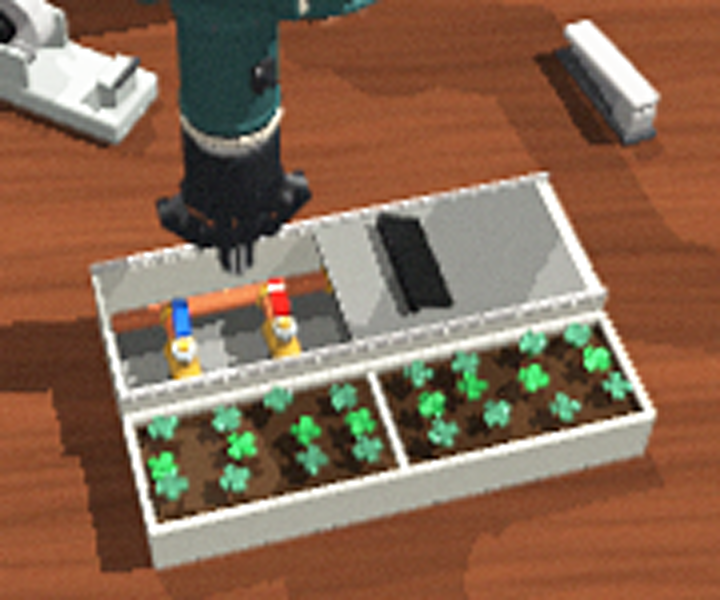

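The fingertips, at wrist pixel (252,245), sit midway between the blue handle (185,230) and the red handle (299,225). The cover is fully aside. Next I descend in the gap.

```bash
python3 -m creep '[[255,[1.4,-7.9,0],0],[255,[0,0,-15],0],[255,[0,0,-15],0],[255,[0,0,-10],0],[255,[0,0,-7],0],[255,[0,0,0],0],[255,[0,0,0],0],[255,[0,0,0],0]]'
python3 - <<'E'
from workcell import *
from h import *
p,d=read_camera("wrist");cv2.imwrite("pics/w6.png",p)
t=(read_state()['tool_pos']-O)@A;print(t)
prev=t[:2]*1000
for w in [(-14,-76),(-16,-68),(-17.4,-60.8),(-15.5,-52),(-12.8,-44.3),(-6.3,-38.1),(2,-32),(5,-32)]:
    dl=np.array(w)-prev;prev=np.array(w);print(w,(A[:2,:2]@dl).round(1))
E
```

```text
time: 7.22
tool_pos: [0.5299, -0.1246, 0.0618]
tcp_rot: [-0.14, 1.565, 0.139]
wrist_force: [-0.3, -0.6, -0.4]
width: -0.002
[-0.01571862 -0.10250014  0.06212248]
(-14, -76) [-3.  26.4]
(-16, -68) [-3.4  7.5]
(-17.4, -60.8) [-2.7  6.8]
(-15.5, -52) [0.3 9. ]
(-12.8, -44.3) [1.3 8.1]
(-6.3, -38.1) [5.3 7.3]
(2, -32) [7.1 7.5]
(5, -32) [3.  0.5]
```

View pics/w6.png

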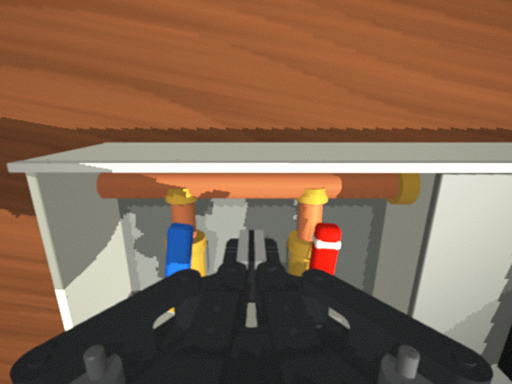

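The tips are in the bay between the handles and free of both. Next I push the red handle round its arc.

```bash
python3 -m creep '[[255,[-1.5,13.2,-2],0],[255,[-1.5,13.2,0],0],[255,[-3.4,7.5,0],0],[255,[-2.7,6.8,0],0],[255,[0.3,9,0],0],[255,[1.3,8.1,0],0],[255,[0,0,0],0],[255,[0,0,0],0]]'
python3 - <<'E'
from workcell import *
from h import *
p,d=read_camera("wrist");cv2.imwrite("pics/w7.png",p)
t=(read_state()['tool_pos']-O)@A;print(t)
E
```

```text
time: 7.93
tool_pos: [0.5213, -0.0656, 0.0593]
tcp_rot: [-0.139, 1.567, 0.141]
wrist_force: [0.3, -0.3, -0.6]
width: 0.003
[-0.01398432 -0.04293649  0.0591797 ]
```

View pics/w7.png

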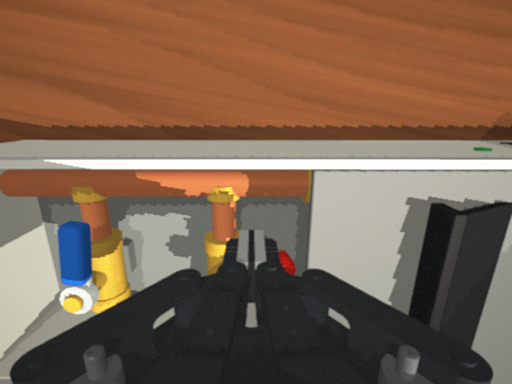

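The red handle's end has swung round to (287,262), behind the fingers on the right, and the blue handle is unchanged. I continue the arc.

```bash
python3 -m creep '[[255,[3,4,0],0],[255,[3.5,5,0],0],[255,[3.5,4,0],0],[255,[3.6,3.5,0],0],[255,[3,0.5,0],0],[255,[2,0.3,0],0],[255,[0,0,0],0],[255,[0,0,0],0]]'
python3 - <<'E'
from workcell import *
from h import *
p,d=read_camera("wrist");cv2.imwrite("pics/w8.png",p)
t=(read_state()['tool_pos']-O)@A;print(t)
p,d=read_camera("scene");cv2.imwrite("pics/s8.png",cv2.resize(p[150:300,190:370],None,fx=4,fy=4,interpolation=cv2.INTER_CUBIC))
E
```

```text
time: 8.65
tool_pos: [0.5367, -0.0491, 0.0585]
tcp_rot: [-0.138, 1.575, 0.141]
wrist_force: [-12.1, -3.1, 8.5]
width: -0.0
[ 0.00415881 -0.02923901  0.05846813]
```

View pics/s8.png

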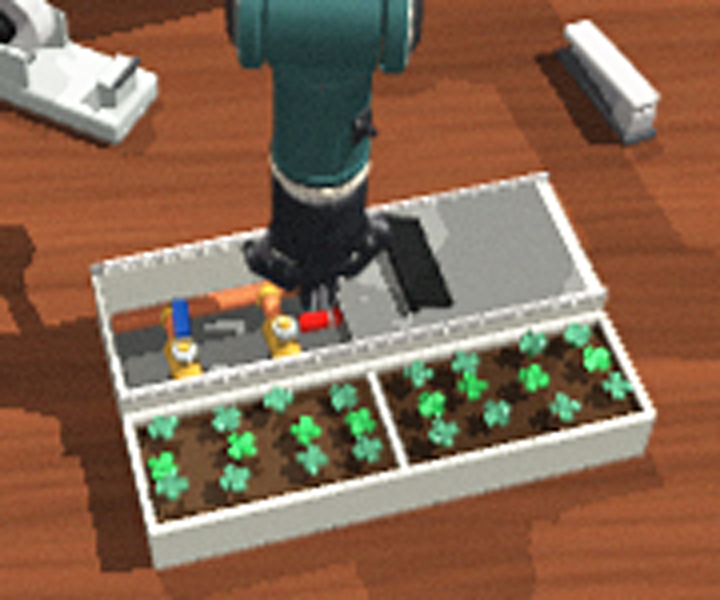

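The handle at crop (320,320) lies along the box, square to its pipe, with 12 N against its stop. I add one small extra nudge, then withdraw sideways and up.

```bash
python3 -m creep '[[255,[1,0.2,0],0],[255,[0,0,0],0],[255,[0,0,0],0],[255,[0,0,0],0],[255,[-7,-2,0],0],[255,[-7,-2,0],0],[255,[0,0,0],0],[255,[0,0,0],0]]'
python3 -m creep '[[255,[0,0,20],0],[255,[0,0,30],0],[255,[0,0,35],0],[255,[0,0,35],0],[255,[0,-30,20],0],[255,[0,-35,0],0],[255,[0,-35,0],0],[255,[0,0,0],0]]'
python3 - <<'E'
from workcell import *
from h import *
p,d=read_camera("wrist");c=get_calibration("wrist");np.savez("w9.npz",p=p,d=d,**c);cv2.imwrite("pics/w9.png",p)
p,d=read_camera("top");cv2.imwrite("pics/t9.png",p)
p,d=read_camera("scene");cv2.imwrite("pics/s9.png",p)
E
```

```text
time: 9.42
tool_pos: [0.5279, -0.0531, 0.0595]
tcp_rot: [-0.139, 1.565, 0.139]
wrist_force: [0.6, -0.8, 0.3]
width: -0.003
time: 10.08
tool_pos: [0.529, -0.1584, 0.201]
tcp_rot: [-0.14, 1.563, 0.133]
wrist_force: [0.5, 0.4, -0.4]
width: -0.0
```

View pics/w9.png

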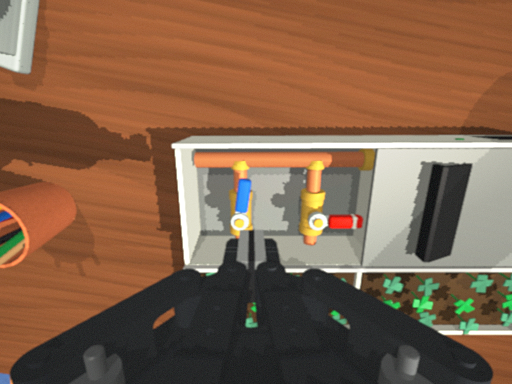

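View pics/s9.png

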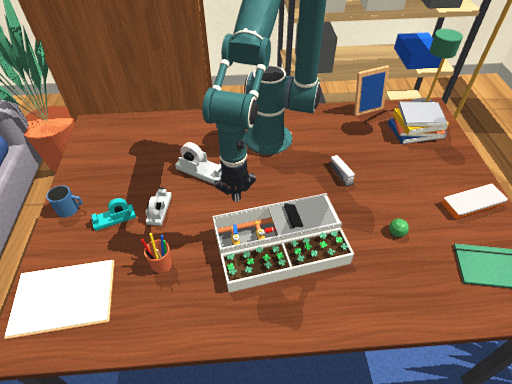

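```bash
python3 - <<'E'
from h import *
p,d,K,e,Rm=load('w9.npz');L=(cloud(d,K,e,Rm)-O)@A*1000
q=p.astype(int)
for n,(i,j,k) in dict(red=(2,1,0),blue=(0,1,2)).items():
    m=(q[...,i]>120)&(q[...,i]-q[...,j]>70)&(q[...,i]-q[...,k]>70)&(abs(L[...,2]-67)<4)
    X=L[m];c=X.mean(0);ang=cv2.fitLine(X[:,:2].astype(np.float32),cv2.DIST_L2,0,.01,.01).ravel();print(n,m.sum(),c.round(1),ang[:2])
print([L[200,u].round().astype(int).tolist() for u in range(356,384,4)],[L[200,u].round().astype(int).tolist() for u in range(410,450,4)])
E
```

```text
red 673 [  17.5 -200.5   66.9] [0.01795239 0.9998388 ]
blue 380 [ -10.3 -141.6   66.7] [ 0.99111116 -0.13303654]
[[16, 6, 6], [12, 6, 18], [8, 6, 29], [-9, -12, 81], [-10, -9, 83], [-10, -5, 83], [-10, -1, 83]] [[-10, 29, 84], [-10, 34, 81], [-10, 38, 82], [-10, 42, 82], [-12, 43, 87], [-13, 43, 92], [-15, 44, 97], [-15, 46, 99], [-15, 50, 99], [-14, 56, 96]]
```

```bash
python3 - <<'E'
from h import *
p,d,K,e,Rm=load('w9.npz');L=(cloud(d,K,e,Rm)-O)@A*1000
q=p.astype(int)
m=(q[...,2]>120)&(q[...,2]-q[...,1]>70)&(q[...,2]-q[...,0]>70)&(abs(L[...,2]-67)<4)
m[:,:320]=0
X=L[m];print(m.sum(),X.mean(0),cv2.fitLine(X[:,:2].astype(np.float32),cv2.DIST_L2,0,.01,.01).ravel()[:2])
rel=X[:,:2]-[20,-60];print(X[:,1].min(),X[:,1].max(),X[:,0].min(),X[:,0].max())
# end wall -y outer edge, x profile
for r in (180,200,220):
    print(r,[L[r,u].round().astype(int).tolist() for u in range(172,200,3)])
cv2.imwrite('pics/w9c.png',cv2.resize(p[130:280,170:490],None,fx=2.5,fy=2.5,interpolation=cv2.INTER_CUBIC))
for n in ['w4.npz','w9.npz']:
    p,d,K,e,Rm=load(n);L=(cloud(d,K,e,Rm)-O)@A*1000
    mm=(L[...,2]>95)&(L[...,2]<103)&(abs(L[...,0]+35)<10)&(L[...,1]>30)&(L[...,1]<90);print(n,np.percentile(L[mm][:,1],[2,10,50,98]))
    mm=(L[...,2]>81)&(L[...,2]<85)&(abs(L[...,0]+35)<10)&(L[...,1]<30)&(L[...,1]>-40);print(np.percentile(L[mm][:,1],[0,2,10]))
p,d=p,d
E
```

```text
340 [ 20.4076301  -29.65665396  66.67704692] [ 0.00100418 -0.9999995 ]
-46.17548672331622 -9.499461097313516 14.34927277061896 27.50421549481887
180 [[-11, -237, 0], [-11, -233, -1], [-30, -207, 77], [-30, -204, 76], [-28, -203, 68], [-24, -204, 54], [-21, -204, 39], [-17, -203, 25], [-13, -204, 6], [-12, -200, 6]]
200 [[17, -239, 0], [17, -236, -1], [17, -231, 0], [-9, -206, 77], [-8, -203, 74], [-4, -203, 61], [1, -204, 46], [6, -203, 32], [12, -204, 15], [15, -202, 6]]
220 [[46, -242, -1], [47, -238, -2], [47, -234, -2], [14, -208, 76], [13, -204, 78], [18, -204, 67], [23, -204, 54], [29, -204, 40], [37, -204, 22], [43, -203, 6]]
w4.npz [48.94306026 50.27189351 56.4371714  65.38580924]
[-6.28020577 -5.07938241 -2.25567894]
w9.npz [42.42085222 43.12554525 47.59423645 58.10305303]
[-12.52419186 -11.73788325  -8.62046584]
```

View pics/w9c.png

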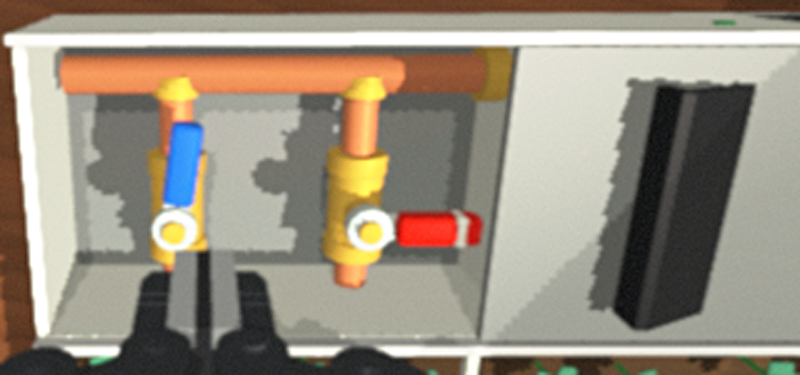

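View pics/t9.png

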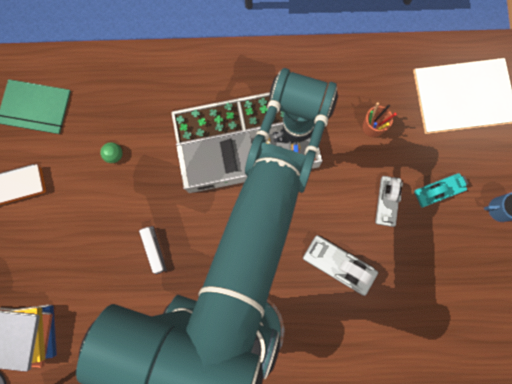

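```bash
python3 - <<'E'
from workcell import *
from h import *
p,d=read_camera("top");c=get_calibration("top");K,e,Rm=c["K"],c["eye"],R.from_rotvec(c["orientation"]).as_matrix()
cv2.imwrite("pics/t10.png",cv2.resize(p[125:200,170:260],None,fx=8,fy=8,interpolation=cv2.INTER_CUBIC))
p0,d0,*_=load('top0.npz')
for cv in(.18,.19,.2):
  P=np.array([[x,-.15+cv,.1] for x in(-.05,.05)]+[[x,-.205+cv,.084] for x in(-.065,.065)]);print(cv,((proj(P@A.T+O,K,e,Rm)-[170,125])*8+3.5).round().tolist())
E
```

```text
0.18 [[574.0, 357.0], [523.0, 100.0], [729.0, 375.0], [661.0, 46.0]]
0.19 [[547.0, 362.0], [497.0, 105.0], [702.0, 380.0], [635.0, 51.0]]
0.2 [[521.0, 367.0], [470.0, 111.0], [676.0, 386.0], [609.0, 56.0]]
```

View pics/t10.png

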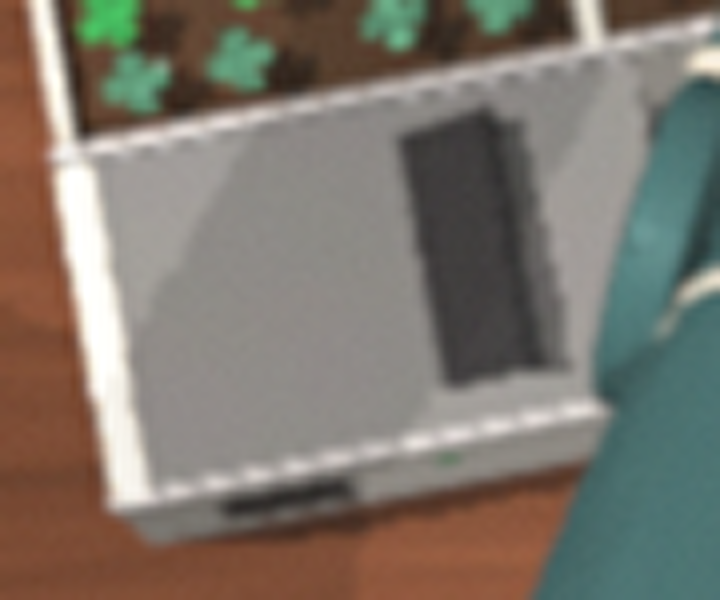

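The top view puts the cover at about 0.193 m, using the face's upper corner at (490,110) and lower corner at about (540,365). The red handle is parallel to planter y, the blue one is at about 0.13 rad, and the bystanders are unmoved. The hand is clear, so I hand the job in.

```bash
python3 -c "
from workcell import *
s=read_state();print(s['time'],s['wrist_force'],s['tool_pos']);print(finish_job())"
```

```text
10.2833 [-0.59242546 -0.16041569 -0.13456838] [ 0.5275838  -0.15275437  0.19901714]
the job is handed in; nothing more can be done
None
```

I slid the cover open by pushing its thumb stop with the shut fingertips, then pushed the red tap round to its stop. I lifted the hand clear and handed the job in at 10.3 s, with the wrist force near zero.

- **Cover:** it reached about 0.200 m with about 22 N against its stop. The last pictures put it nearer 0.191–0.193 m, so it seems to have slipped back 6–8 mm. I left it there, since the final limit is 0.18 m.
- **Red tap:** the handle measured parallel to the planter's y axis, about 1.57 rad. It had pressed against its stop with about 12 N.
- **Blue tap:** I measured it only at the end, at about 0.13 rad, which is within its starting range. The pictures taken in between showed no movement.
- **Other things on the desk:** cup, stapler, tape dispenser and paperweight looked unmoved in the last pictures. I judged this by eye and did not measure it.

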